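Slide the low punch block along the rail into the corner pocket of the setting fixture

ROBOT

A 6-joint arm with a two-finger parallel gripper is mounted at the origin on a cart in front of the work surface, level with it; the furniture and walls round the work are solid. World frame = base frame: x ahead of the robot, y to its left, z up, the work surface at z = 0. Lengths are in m, angles in degrees, forces in N, time in s.
With the tool pointing down it reaches from about 0.3 to 0.75 m from the base axis. Payload 8.5 kg.
Tool frame: the origin (TCP) lies at the very end of the fingers, on their centre line; the grasp point (between the pads) lies 19 mm behind it (env.grasp_offset is the distance from the TCP to the grasp point, in m); y points along the fingers, z is the direction in which the jaws open and shut, and the axes are right-handed (so a half turn about y gives the same grasp; the last joint's range is limited). The gripper opens to 85 mm and grips with 20 to 120 N. Pads are 22 mm wide; open, the fingers measure 114 mm over their backs; the gripper's body (76 mm by 85 mm) begins 54 mm behind the grasp point. The pads swing forward as they close: fully open they stand 13 mm farther back than shut.
Start: joints at [52.58, 21.807, 74.336, -0, 83.858, -12.336], TCP at [0.233, 0.498, 0.231] pointing down, gripper open.
Joint ranges: [-178.18, 178.18], [-50.72, 133.34], [12.68, 142.11], [-81.47, 261.47], [9.98, 163.14], [-165.26, 165.26]. Speed limits (degrees/s): [136.94, 136.94, 180, 180, 180, 180].

INTERFACE

Orientations are given as a 3x3 rotation matrix whose columns are the frame's x, y, z axes.
In Python, from rig import env gives the robot as it stands. The module is installed in compiled form; this text tells all that it offers.
- The arm moves only by the shell command python3 -m pendant 'ROWS' [FORCE]. ROWS is JSON, a list of rows, each a list of 3 entries, a list of its own where there are three numbers: the shift along the world's x, y, z as a fraction of full scale, then the turn about the world's z as a fraction of full scale, then the opening, from 0 (shut) to 1 (fully open). A call has 1 to 12 rows; each row shifts and turns the commanded pose from where the row before left it; what a row does not reach is not made up. Full scale, the value 1, is 30 mm for a shift and 5 degrees for a turn. A row lasts 1/12 s, in which the tool goes at most 41.7 mm and 7.16 degrees, less where a joint would pass 70% of its speed; a pose out of reach is approached as far as the arm can. A call with a number of a shift or a turn outside -1 to 1 is refused whole. A call with a gripper value outside its range is refused whole. The fingers move at their own pace and stop on an object; FORCE is the grip in N (left out, the last holds). Time passes only in rows, so rows that do not move let the fingers close. It gives the time, the measured TCP pose, the force and the opening at its end, in the units of the state.
- env.observe(): the state, without advancing time (a new reading comes with each control period).
- env.get_image(name): name is "side" or "top"; returns (picture, depth): 400x640x3 uint8, red, green, blue; 400x640 float32, m along the optical axis (not along the pixel's ray), 0 where there is no reading.
- env.camera_model(name): a dict with "camera_matrix" (3x3 intrinsics, pixels), "R" (3x3) and "t" (3): a world point X has camera coordinates R X + t. Camera axes: x right, y down, z forward; pixel columns grow to the right and rows downward; lengths in m; the calibration is good to about 2 mm. A picture is of the moment at which its call begins. camera_model takes no time and is no camera call.
- env.close_job(): hands the job in, once; it reports no verdict.
The state is a dict: "time_s": time; "q": joint angles; "qvel": joint speeds; "joint_efforts": joint torques, N m; "position": TCP position; "tool_rot": TCP orientation; "ft_force": force on the tool from outside, world axes, zero at the start; "wrist_torque": the same for the moment, N m; "grip_width": finger opening in m.
Only numpy, scipy, OpenCV 4.12 (cv2) and the standard library are available. Lean on these libraries where they do the work, as an engineer would, in place of code of your own. Each camera call takes 0.05 s, during which the arm holds its last target.

TASK

Using only the fingertips, push the low punch block that lies on the setting fixture flat against the fixture's long rail where it is, then slide it along the rail, keeping it against the rail, into the corner pocket until it sits fully home against both the rail and the end stop. Do not lift or tip the block, leave the tall punch block and the spanner beside the fixture alone, and finish with the hand clear.

Things in the scene. Friction and masses are not known exactly. Their poses are not given: they have to be found in the camera images.
- fixture: Setting fixture, fixed to the bench: aluminium plate 120 (x) x 270 (y) x 12 mm, origin at the centre of its underside, on the bench. +x points to the rail side (away from the robot), +y to the pocket end (robot's left); yaw varies. Rail, end stop and guide lip are steel and rise 16 mm above the plate (28 mm above the bench).
- rail_face (a point): Middle of the rail's inner face, 8 mm above the plate, at (+40, 0) mm in the fixture's frame, same axes. The rail is 20 mm wide and runs the fixture's full 270 mm length along its +x edge.
- stop_face (a point): Middle of the end stop's inner face across the pocket, 8 mm above the plate, at (+21.5, +120) mm in the fixture's frame, same axes. The stop is 15 mm thick. Opposite the rail a guide lip, inner face at x = +3 mm, runs from y = +93 to +120 mm, with a flared lead-in back to y = +76 mm and out to x = -19 mm. The pocket between is 37 mm wide, open towards -y.
- nest (a point): Point on the plate's top (12 mm above the bench) where the centre of the low block's underside comes when fully home in the pocket, at (+24, +95) mm in the fixture's frame, same axes. When home, about half of the block stands out of the pocket: its rear end is at y = +70 mm.
- low_punch: The low punch block, to be moved: loose ground steel block, about 0.45 kg, 32 (its x) x 50 (its y) x 40 mm high plus a 3 mm round boss on top. Origin at the centre of its underside. It starts upright on the plate, off the rail, 115 to 170 mm short of home, turned up to 0.4 rad from the fixture's axes. Home, its 50 mm side lies along the rail.
- tall_punch: The tall punch block, a bystander: loose ground steel block 35 x 35 x 58 mm standing on the bench behind the rail. Origin at the centre of its underside.
- spanner: A bystander: loose flat steel spanner 27 x 134 x 5 mm lying on the bench in front of the fixture (robot side). Origin at the centre of its underside.
Mind the look-alikes: they are no part of the job. Leave any purple look-alike of the low_punch alone.

How it is judged:
By the outcome, as a careful person would: the job done as asked, in the order asked, and still so for the second after the job is handed in, with the robot touching nothing.
It also fails if it takes over 48 s, if anything falls off the work surface, if the arm or the gripper's body presses on something with over 40 N, if the wrist force passes 120 N, or if a joint passes its speed limit or range.

## Working session

There is one attempt and no reset: what is moved stays moved. The work goes in short steps, Python scripts to look and compute and a shell command to move; the robot and the scene stay as the last step left them, time stands still between calls to the robot, and variables do not carry over. Pictures are saved under pics/ and viewed, and the job is handed in when it is done.

```bash
mkdir -p pics; python3 - <<'E'
from rig import env
import cv2,numpy as np
for n in("top","side"):
    p,d=env.get_image(n); cv2.imwrite(f"pics/{n}0.png",p[:,:,::-1]); np.savez(f"pics/{n}0.npz",p=p,d=d)
    m=env.camera_model(n); print(n,m)
s=env.observe(); print(s)
E
```

```text
top {'camera_matrix': array([[500.12341373,   0.        , 327.97867746],
       [  0.        , 500.12341373, 202.18140135],
       [  0.        ,   0.        ,   1.        ]]), 'R': array([[-0.00127615, -0.99948063,  0.03220015],
       [-0.99147396, -0.00293103, -0.13027199],
       [ 0.13029871, -0.03209186, -0.99095528]]), 't': array([0.19768734, 0.57764218, 0.83332425])}
side {'camera_matrix': array([[374.65250164,   0.        , 316.23659407],
       [  0.        , 374.65250164, 204.40509361],
       [  0.        ,   0.        ,   1.        ]]), 'R': array([[ 0.97821927, -0.20756836, -0.00156318],
       [-0.13199215, -0.61619955, -0.77645102],
       [ 0.16020344,  0.75974568, -0.63017566]]), 't': array([-0.5083719 ,  0.24879519,  0.63668068])}
{'time_s': 0.1, 'q': array([ 5.25825215e+01,  2.18367485e+01,  7.43770992e+01,  4.66699063e-04,
        8.38569995e+01, -1.23351206e+01]), 'qvel': array([-0.04814426, -0.10522878, -0.1056792 , -0.05825648, -0.00650252,
       -0.09703259]), 'joint_efforts': array([ 3.52958734e-03, -4.49224377e+01, -2.31656259e+01, -2.14194638e-04,
        3.70565380e-03, -1.03732443e-04]), 'position': array([0.23299978, 0.49793993, 0.23079658]), 'tool_rot': array([[ 9.05698898e-01, -7.57762477e-04,  4.23920902e-01],
       [-4.23921492e-01, -9.77157274e-04,  9.05698412e-01],
       [-2.72066879e-04, -9.99999235e-01, -1.20624207e-03]]), 'ft_force': array([0.15132497, 0.35284824, 0.15765492]), 'wrist_torque': array([ 2.72820842e-02,  1.78501232e-05, -3.39560817e-02]), 'grip_width': 0.0856386455422897}
```

View pics/top0.png

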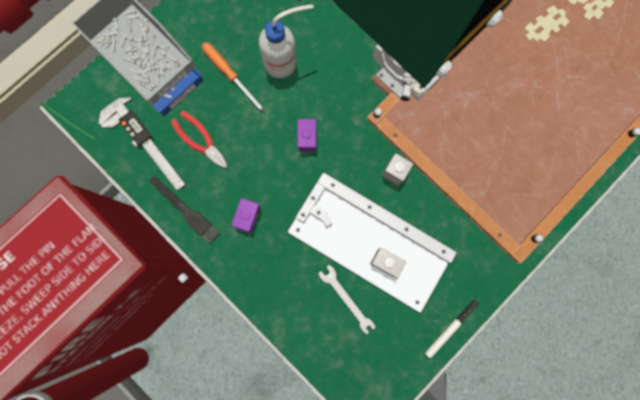

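View pics/side0.png

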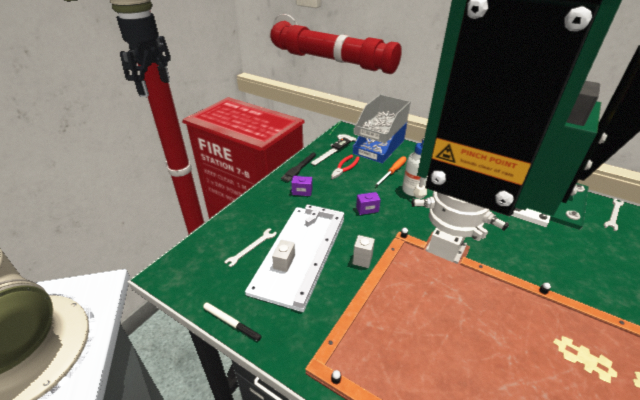

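Candidates for the low punch, by top-view pixel:
- Grey block on the fixture plate (389,262).
- Purple look-alikes (307,135) and (246,215).
- Tall grey punch behind the rail (398,168).

By the description I choose (389,262), and I'll check it in a close crop.

```bash
python3 - <<'E'
import cv2,numpy as np
p=cv2.imread("pics/top0.png")
cv2.imwrite("pics/crop1.png",cv2.resize(p[160:325,270:470],None,fx=4,fy=3.6,interpolation=cv2.INTER_CUBIC)[:600])
cv2.imwrite("pics/crop1.png",cv2.resize(p[165:315,275:470],None,fx=4,fy=4,interpolation=cv2.INTER_CUBIC))
s=cv2.imread("pics/side0.png")
cv2.imwrite("pics/crop2.png",cv2.resize(s[195:315,220:390],None,fx=4,fy=4,interpolation=cv2.INTER_CUBIC))
# height map from top cam
from rig import env
for n in("top","side"):
    z=np.load(f"pics/{n}0.npz"); d=z['d']; m=env.camera_model(n); K=m['camera_matrix']
    v,u=np.mgrid[:400,:640]; 
    X=np.stack([(u-K[0,2])/K[0,0]*d,(v-K[1,2])/K[1,1]*d,d],-1)
    W=(X-m['t'])@m['R']; W[d==0]=np.nan
    np.save(f"pics/{n}W.npy",W)
    pts={"top":[(389,262),(398,168),(307,135),(330,230),(420,270),(400,60),(430,30),(400,85),(375,10),(385,115),(420,80),(380,70)],"side":[(500,60),(435,150),(500,190),(455,215),(445,245),(283,245),(430,20)]}[n]
    for a,b in pts: print(n,(a,b),W[b,a].round(3))
E
```

```text
top (389, 262) [0.474 0.097 0.058]
top (398, 168) [0.634 0.079 0.058]
top (307, 135) [0.694 0.235 0.045]
top (330, 230) [0.531 0.194 0.013]
top (420, 270) [0.461 0.036 0.013]
top (400, 60) [0.752 0.104 0.232]
top (430, 30) [0.739 0.089 0.348]
top (400, 85) [0.796 0.066 0.02 ]
top (375, 10) [0.795 0.145 0.287]
top (385, 115) [0.742 0.093 0.011]
top (420, 80) [0.725 0.075 0.227]
top (380, 70) [0.827 0.101 0.012]
side (500, 60) [0.774 0.012 0.428]
side (435, 150) [0.732 0.05  0.272]
side (500, 190) [ 0.815 -0.027  0.233]
side (455, 215) [0.782 0.019 0.148]
side (445, 245) [0.78  0.017 0.072]
side (283, 245) [0.473 0.1   0.055]
side (430, 20) [0.973 0.608 0.334]
```

View pics/crop1.png

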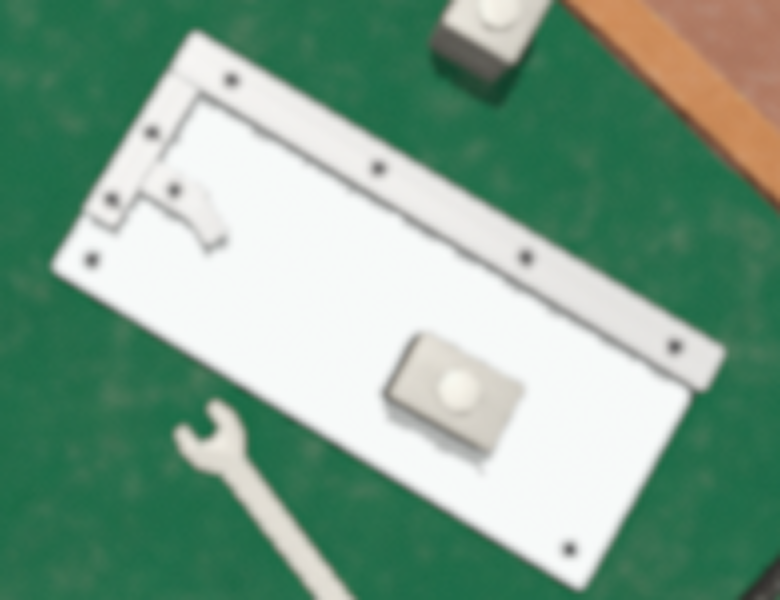

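View pics/crop2.png

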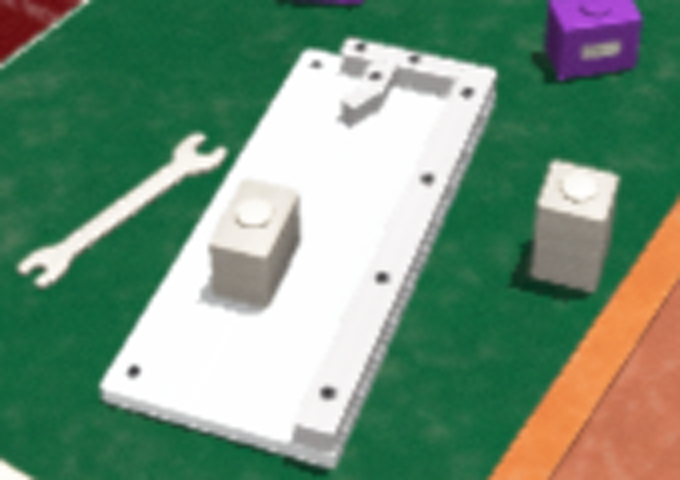

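```bash
cat > h.py <<'E'
import cv2,numpy as np
from rig import env
def cam(n):
    m=env.camera_model(n); return m['camera_matrix'],np.array(m['R']),np.array(m['t'])
def ray(n,uv,z):
    K,R,t=cam(n); uv=np.atleast_2d(uv).astype(float)
    d=np.c_[(uv-K[:2,2])/np.array([K[0,0],K[1,1]]),np.ones(len(uv))]@R
    o=-R.T@t; return (o+d*((z-o[2])/d[:,2])[:,None])
def world(n,d):
    K,R,t=cam(n); v,u=np.mgrid[:400,:640]
    X=np.stack([(u-K[0,2])/K[0,0]*d,(v-K[1,2])/K[1,1]*d,d],-1); W=(X-t)@R; W[d==0]=np.nan; return W
E
python3 - <<'E'
from h import *
z=np.load("pics/top0.npz"); p,d=z['p'],z['d']; W=world("top",d)
# fixture corners from plate mask
hsv=cv2.cvtColor(p,cv2.COLOR_RGB2HSV)
m=((hsv[...,1]<60)&(hsv[...,2]>140)).astype(np.uint8)
n,l,st,c=cv2.connectedComponentsWithStats(m); k=l[230,340]; print(st[k])
cn=max(cv2.findContours((l==k).astype(np.uint8),cv2.RETR_EXTERNAL,cv2.CHAIN_APPROX_NONE)[0],key=cv2.contourArea)
h=cv2.approxPolyDP(cv2.convexHull(cn),3,True)[:,0]; print(h.tolist())
# eye corners
e=np.array([[195,30],[727,350],[52,268],[583,592]])/4+[275,165]-.4
P=np.r_[ray("top",e[:2],.028),ray("top",e[2:],.012)][:,:2]
F=np.array([[60,135],[60,-135],[-60,135],[-60,-135]])/1e3
def fit(F,P):
    a=F-F.mean(0);b=P-P.mean(0);th=np.arctan2((a[:,0]*b[:,1]-a[:,1]*b[:,0]).sum(),(a*b).sum())
    R=np.array([[np.cos(th),-np.sin(th)],[np.sin(th),np.cos(th)]]);t=P.mean(0)-R@F.mean(0);return th,R,t
th,R,t=fit(F,P);print("fix",np.degrees(th),t,"res mm",((P-(F@R.T+t))*1e3).round(1).tolist())
b=(W[...,2]>.045)&(W[...,2]<.065)&(abs(W[...,0]-.474)<.05)&(abs(W[...,1]-.097)<.05)
print(b.sum(),np.median(W[b][:,2]))
r=cv2.minAreaRect((W[b][:,:2]*1e3).astype(np.float32));print("block rect mm",r)
f=(W[b][:,:2]-t)@R*1e3
print("block in fixture mm",cv2.minAreaRect(f.astype(np.float32)), cv2.boxPoints(cv2.minAreaRect(f.astype(np.float32))).round(1).tolist())
# color eye corners of block top, z=.052
eb=np.array([[422,330],[527,388],[490,455],[388,395]])/4+[275,165]-.4
B=ray("top",eb,.052)[:,:2];print("block via rays",((B-t)@R*1e3).round(1).tolist(),((B.mean(0)-t)@R*1e3).round(1))
E
```

```text
[  288   173   169   140 11111]
[[322, 173], [456, 252], [420, 312], [288, 232]]
fix -31.208467560560855 [0.50953459 0.1215199 ] res mm [[1.0, 0.2], [0.5, -0.4], [-0.2, 0.6], [-1.2, -0.4]]
575 0.05272035056339603
block rect mm ((473.2301025390625, 97.14112854003906), (50.38035583496094, 32.142417907714844), 60.66859436035156)
block in fixture mm ((-18.418861389160156, -39.66217803955078), (32.14244079589844, 50.3803596496582), 1.8770190477371216) [[-35.29999923706055, -15.0], [-33.70000076293945, -65.4000015258789], [-1.5, -64.30000305175781], [-3.200000047683716, -14.0]]
block via rays [[-3.5, -14.5], [-1.5, -64.7], [-33.7, -65.3], [-34.3, -16.0]] [-18.2 -40.1]
```

The crop confirms the choice: a grey block with a boss lying on the white plate. In the fixture frame it is at about (-18.4, -39.7) mm, turned 1.9°. The fixture is at (0.5095, 0.1215) with yaw -31.2°. I'll turn the tool -6.1° to align it with the fixture, shut the fingers, and go in front of the block.

```bash
python3 -m pendant '[[[0.4,-0.75,-0.1],-0.1,0],[[0.4,-0.75,-0.1],-0.1,0],[[0.4,-0.75,-0.1],-0.1,0],[[0.4,-0.75,-0.1],-0.1,0],[[0.4,-0.75,-0.1],-0.1,0],[[0.4,-0.75,-0.1],-0.1,0],[[0.4,-0.75,-0.1],-0.1,0],[[0.4,-0.75,-0.1],-0.1,0],[[0.4,-0.75,-0.1],-0.1,0],[[0.4,-0.75,-0.1],-0.1,0],[[0.4,-0.75,-0.1],-0.1,0],[[0.4,-0.75,-0.1],-0.1,0]]'
cat >> h.py <<'E'
TH=np.radians(-31.2);RF=np.array([[np.cos(TH),-np.sin(TH)],[np.sin(TH),np.cos(TH)]]);TF=np.array([.5095,.1215])
def st():
    s=env.observe();p=s['position'];print("t",round(s['time_s'],2),"pos",p.round(4),"fix mm",((p[:2]-TF)@RF*1e3).round(1),"jaw ang-fix",round(np.degrees(np.arctan2(s['tool_rot'][1,2],s['tool_rot'][0,2]))-58.8,2),"F",s['ft_force'].round(1),"F fix",(s['ft_force'][:2]@RF).round(1),"w",round(s['grip_width'],4)); return s
def goto(fx,fy,z):
    p=env.observe()['position'];w=RF@np.array([fx,fy])/1e3+TF;print("to go units",((np.r_[w,z]-p)/.03).round(3))
E
python3 -c "
from h import *
st();goto(-55,-40,.1);goto(-55,-40,.022)"
```

```text
time_s: 1.1
position: [0.3774, 0.2269, 0.195]
tool_rot: [[0.856, -0.0, 0.517], [-0.517, -0.0, 0.856], [-0.0, -1.0, -0.0]]
ft_force: [0.9, 0.5, 0.1]
grip_width: -0.0
t 1.1 pos [0.3774 0.2269 0.195 ] fix mm [-167.6   21.7] jaw ang-fix 0.09 F [0.9 0.5 0.1] F fix [0.5 0.9] w -0.0
to go units [ 2.144 -3.704 -3.167]
to go units [ 2.144 -3.704 -5.767]
```

```bash
python3 -m pendant '[[[0.43,-0.74,-0.6],0,0],[[0.43,-0.74,-0.6],0,0],[[0.43,-0.74,-0.6],0,0],[[0.43,-0.74,-0.6],0,0],[[0.43,-0.74,-0.6],0,0],[[0,0,0],0,0],[[0,0,-0.6],0,0],[[0,0,-0.6],0,0],[[0,0,-0.6],0,0],[[0,0,-0.6],0,0],[[0,0,-0.3],0,0],[[0,0,0],0,0]]'
python3 - <<'E'
from h import *
st();goto(-55,-40,.022)
for n in("top","side"):
    p,d=env.get_image(n); cv2.imwrite(f"pics/{n}1.png",p[:,:,::-1])
s=cv2.imread("pics/side1.png");t=cv2.imread("pics/top1.png")
cv2.imwrite("pics/j1.png",np.hstack([cv2.resize(s[180:320,200:340],None,fx=2.8,fy=2.8),cv2.resize(t[165:305,320:460],None,fx=2.8,fy=2.8)]))
E
```

```text
time_s: 2.1
position: [0.4405, 0.1174, 0.0229]
tool_rot: [[0.856, -0.004, 0.516], [-0.516, 0.0, 0.856], [-0.003, -1.0, -0.002]]
ft_force: [-0.4, 0.0, 0.1]
grip_width: -0.0
t 2.1 pos [0.4405 0.1174 0.0229] fix mm [-56.9 -39.2] jaw ang-fix 0.12 F [-0.4  0.   0.1] F fix [-0.4 -0.2] w -0.0
to go units [ 0.04  -0.054 -0.03 ]
```

View pics/j1.png

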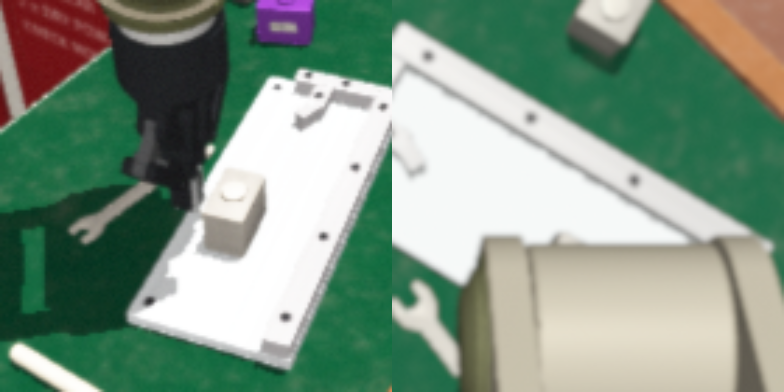

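Side view (left panel): the shut fingertips stand beside the block's robot-side face near (195,200), with the block upright at (235,215) and the spanner untouched below. The top view is hidden by the wrist. Now I'll push along the fixture's +x.

```bash
python3 -m pendant '[[[0.1,-0.06,0],0,0],[[0.1,-0.06,0],0,0],[[0.1,-0.06,0],0,0],[[0.1,-0.06,0],0,0],[[0.1,-0.06,0],0,0],[[0.1,-0.06,0],0,0],[[0.1,-0.06,0],0,0],[[0.1,-0.06,0],0,0],[[0.1,-0.06,0],0,0],[[0.1,-0.06,0],0,0],[[0.1,-0.06,0],0,0],[[0.1,-0.06,0],0,0]]'
python3 -c "
from h import *
st();goto(-3,-40,.0225)"
```

```text
time_s: 3.2
position: [0.4779, 0.0954, 0.0243]
tool_rot: [[0.856, -0.0, 0.516], [-0.516, 0.0, 0.856], [-0.0, -1.0, -0.0]]
ft_force: [-4.3, 2.6, 4.0]
grip_width: 0.0
t 3.2 pos [0.4779 0.0954 0.0243] fix mm [-13.5 -38.7] jaw ang-fix 0.11 F [-4.3  2.6  4. ] F fix [-5.  0.] w 0.0
to go units [ 0.276 -0.217 -0.061]
```

```bash
python3 -m pendant '[[[0.05,-0.03,-0.01],0,0],[[0.05,-0.03,-0.01],0,0],[[0.05,-0.03,-0.01],0,0],[[0.05,-0.03,-0.01],0,0],[[0.04,-0.025,0],0,0],[[0,0,0],0,0]]'
python3 - <<'E'
from h import *
st();goto(-3,-40,.0225)
for n in("top","side"):
    p,d=env.get_image(n); cv2.imwrite(f"pics/{n}2.png",p[:,:,::-1])
s=cv2.imread("pics/side2.png");t=cv2.imread("pics/top2.png")
cv2.imwrite("pics/j2.png",np.hstack([cv2.resize(s[180:320,200:340],None,fx=2.8,fy=2.8),cv2.resize(t[165:305,320:460],None,fx=2.8,fy=2.8)]))
E
```

```text
time_s: 3.7
position: [0.4854, 0.0909, 0.023]
tool_rot: [[0.856, 0.001, 0.516], [-0.516, -0.0, 0.856], [0.001, -1.0, 0.0]]
ft_force: [-1.9, -0.4, 1.4]
grip_width: -0.0001
t 3.7 pos [0.4854 0.0909 0.023 ] fix mm [ -4.8 -38.7] jaw ang-fix 0.11 F [-1.9 -0.4  1.4] F fix [-1.5 -1.3] w -0.0001
to go units [ 0.028 -0.069 -0.017]
```

View pics/j2.png

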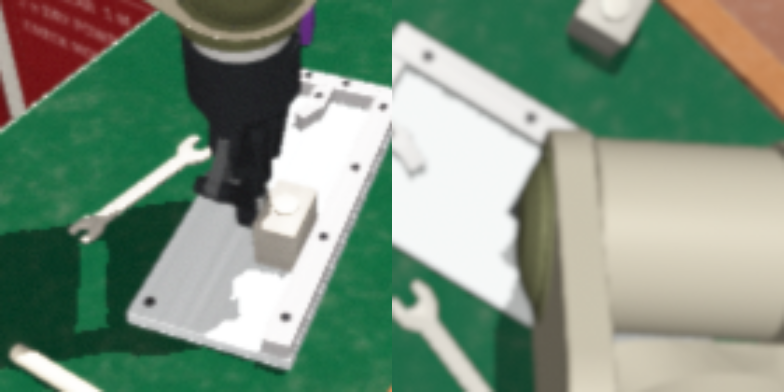

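The block at (287,225) in the left panel is upright and close to the rail. I'll continue in small steps until the force shows rail contact.

```bash
python3 -m pendant '[[[0.04,-0.025,0],0,0],[[0.03,-0.02,0],0,0],[[0,0,0],0,0]]'
python3 -c "
from h import *
st()"
python3 -m pendant '[[[0.03,-0.02,0],0,0],[[0,0,0],0,0]]'
python3 -c "
from h import *
st()"
```

```text
time_s: 4.05
position: [0.4866, 0.0901, 0.0231]
tool_rot: [[0.856, -0.001, 0.516], [-0.516, 0.001, 0.856], [-0.001, -1.0, -0.0]]
ft_force: [-3.3, 2.9, 2.3]
grip_width: 0.0002
t 4.05 pos [0.4866 0.0901 0.0231] fix mm [ -3.3 -38.8] jaw ang-fix 0.11 F [-3.3  2.9  2.3] F fix [-4.4  0.8] w 0.0002
time_s: 4.22
position: [0.4865, 0.0901, 0.0231]
tool_rot: [[0.856, -0.003, 0.516], [-0.516, 0.001, 0.856], [-0.003, -1.0, -0.0]]
ft_force: [-6.9, 6.7, 5.8]
grip_width: 0.0004
t 4.22 pos [0.4865 0.0901 0.0231] fix mm [ -3.3 -38.8] jaw ang-fix 0.11 F [-6.9  6.7  5.8] F fix [-9.4  2.2] w 0.0004
```

```bash
python3 -m pendant '[[[0.04,-0.025,0],0,0],[[0.02,-0.01,0],0,0],[[0,0,0],0,0]]'
python3 - <<'E'
from h import *
s=st()
p,d=env.get_image("side"); cv2.imwrite(f"pics/side3.png",p[:,:,::-1]);W=world("side",d)
b=(W[...,2]>.045)&(W[...,2]<.06)&(abs(W[...,0]-.510)<.035)&(abs(W[...,1]-.075)<.04)&(p.min(2)>90)
f=(W[b][:,:2]-TF)@RF*1e3;print(b.sum(),cv2.minAreaRect(f.astype(np.float32)))
cv2.imwrite("pics/j3.png",cv2.resize(p[200:300,240:340,::-1],None,fx=5.5,fy=5.5,interpolation=cv2.INTER_CUBIC))
E
```

```text
time_s: 4.47
position: [0.4865, 0.09, 0.0231]
tool_rot: [[0.856, -0.007, 0.516], [-0.516, 0.003, 0.856], [-0.007, -1.0, -0.001]]
ft_force: [-14.4, 12.1, 12.8]
grip_width: 0.0004
t 4.47 pos [0.4865 0.09   0.0231] fix mm [ -3.3 -38.9] jaw ang-fix 0.12 F [-14.4  12.1  12.8] F fix [-18.6   2.9] w 0.0004
364 ((22.687053680419922, -44.19770812988281), (35.47628402709961, 50.956172943115234), 0.9863780736923218)
```

View pics/j3.png

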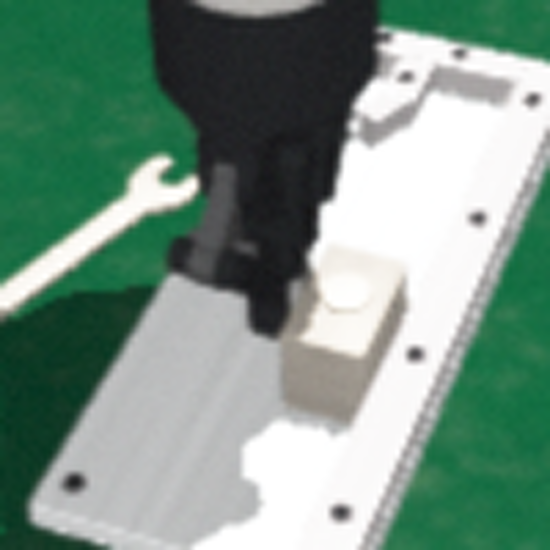

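The force has built up to 19 N without motion, so the block is flat on the rail; in the crop its long edge runs parallel to the rail. Before pushing with a finger's back I'll measure how the finger linkage sticks out.

```bash
python3 - <<'E'
from h import *
p,d=env.get_image("side");W=world("side",d)
pos=env.observe()['position']
dk=(p.max(2)<75)&(np.linalg.norm(W[...,:2]-pos[:2],axis=2)<.09)&(W[...,2]>.02)&(W[...,2]<.2)
f=(W[dk][:,:2]-pos[:2])@RF*1e3;z=W[dk][:,2]*1e3-23
for a in range(0,150,8):
    k=(z>=a)&(z<a+8)
    if k.sum()>3: print(a,k.sum(),"x",np.percentile(f[k,0],[3,97]).round(0),"y",np.percentile(f[k,1],[3,97]).round(0))
E
```

```text
8 8 x [-4.  2.] y [-16. -13.]
16 15 x [-4.  7.] y [-17. -14.]
24 10 x [-5.  7.] y [-17. -15.]
40 8 x [10. 13.] y [-28.  -9.]
48 44 x [-7. 13.] y [-31.  -1.]
56 25 x [-4. 14.] y [-41. -16.]
64 62 x [-3. 18.] y [-46.  30.]
72 39 x [10. 18.] y [-52.  35.]
80 60 x [-1. 18.] y [-63.  10.]
88 119 x [-9. 20.] y [-63.   7.]
96 61 x [ 5. 21.] y [-55.   7.]
104 69 x [-4. 20.] y [-45. -12.]
112 55 x [-8. 12.] y [-43. -22.]
120 41 x [-8. 12.] y [-41. -31.]
128 94 x [-20.  35.] y [-40. -18.]
136 135 x [-24.  38.] y [-40.  -8.]
144 143 x [-22.  38.] y [-39.  -4.]
```

The finger back is straight (±15 mm) up to about 32 mm above the tip, then flares out over the block's top. A TCP at z = 0.025 keeps the flare above the block. Now I'll go round behind its rear end.

```bash
python3 -m pendant '[[[-0.2,0.12,0],0,0],[[-0.3,0.18,0],0,0],[[-0.3,0.18,0.05],0,0],[[-0.19,-0.31,0.02],0,0],[[-0.19,-0.31,0],0,0],[[-0.19,-0.31,0],0,0],[[-0.19,-0.31,0],0,0],[[-0.19,-0.31,0],0,0],[[0,0,0],0,0]]'
python3 - <<'E'
from h import *
st();goto(22,-93,.025)
p,d=env.get_image("side"); cv2.imwrite(f"pics/side4.png",p[:,:,::-1]);W=world("side",d)
cv2.imwrite("pics/j4.png",cv2.resize(p[200:300,240:340,::-1],None,fx=5.5,fy=5.5,interpolation=cv2.INTER_CUBIC))
b=(W[...,2]>.048)&(W[...,2]<.06)&(abs(W[...,0]-.510)<.04)&(abs(W[...,1]-.08)<.04)&(p.min(2)>90)
f=(W[b][:,:2]-TF)@RF*1e3;print(b.sum(),cv2.minAreaRect(f.astype(np.float32)))
E
```

```text
time_s: 5.32
position: [0.4362, 0.0543, 0.0252]
tool_rot: [[0.855, -0.001, 0.518], [-0.518, -0.0, 0.855], [-0.001, -1.0, -0.001]]
ft_force: [-0.3, 0.4, -1.1]
grip_width: -0.0002
t 5.32 pos [0.4362 0.0543 0.0252] fix mm [-27.9 -95.4] jaw ang-fix -0.01 F [-0.3  0.4 -1.1] F fix [-0.5  0.2] w -0.0002
to go units [ 1.465 -0.793 -0.006]
324 ((23.774913787841797, -43.799591064453125), (51.290260314941406, 32.58134841918945), 89.78831481933594)
```

View pics/j4.png

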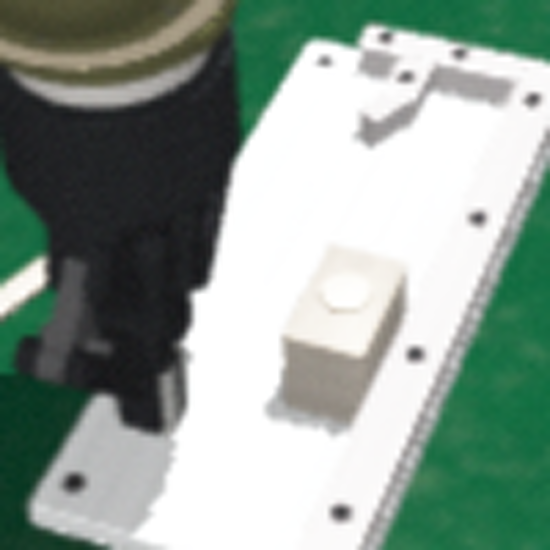

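The side view measures the block at fixture (23.8, -43.8) mm, turned -0.2°: on the rail (x = 24) and upright. Next I'll move in behind its rear face.

```bash
python3 -m pendant '[[[0.28,-0.17,0],0,0],[[0.28,-0.17,0],0,0],[[0.28,-0.17,0],0,0],[[0.28,-0.17,0],0,0],[[0.28,-0.17,0],0,0],[[0.03,0.05,0],0,0],[[0.05,0.08,0],0,0],[[0,0,0],0,0]]'
python3 - <<'E'
from h import *
st();goto(22,-84,.025)
p,d=env.get_image("side"); cv2.imwrite(f"pics/side5.png",p[:,:,::-1])
p2,d=env.get_image("top"); cv2.imwrite(f"pics/top5.png",p2[:,:,::-1])
cv2.imwrite("pics/j5.png",np.hstack([cv2.resize(p[200:300,240:340,::-1],None,fx=4,fy=4),cv2.resize(p2[200:300,360:460,::-1],None,fx=4,fy=4)]))
E
```

```text
time_s: 6.03
position: [0.4815, 0.035, 0.0251]
tool_rot: [[0.857, -0.001, 0.516], [-0.516, 0.0, 0.857], [-0.001, -1.0, -0.0]]
ft_force: [-0.6, -0.3, -0.1]
grip_width: 0.0002
t 6.03 pos [0.4815 0.035  0.0251] fix mm [ 20.8 -88.5] jaw ang-fix 0.13 F [-0.6 -0.3 -0.1] F fix [-0.3 -0.6] w 0.0002
to go units [ 0.111  0.109 -0.003]
```

View pics/j5.png

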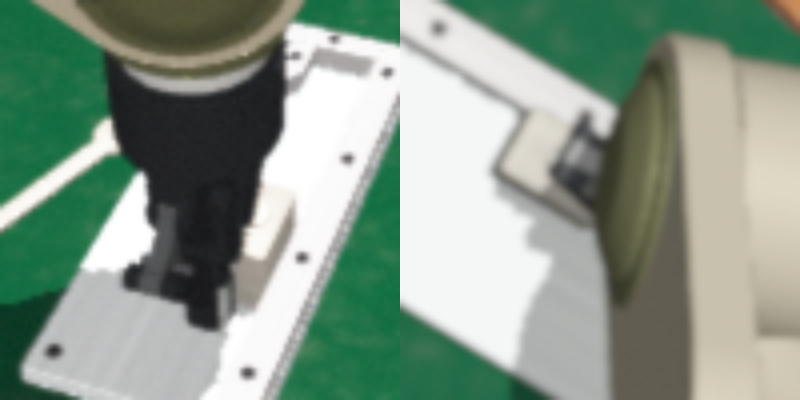

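```bash
python3 -m pendant '[[[0.092,0.139,0],0,0],[[0.092,0.139,0],0,0],[[0.092,0.139,0],0,0],[[0.092,0.139,0],0,0],[[0.092,0.139,0],0,0],[[0.092,0.139,0],0,0],[[0.092,0.139,0],0,0],[[0.092,0.139,0],0,0],[[0.092,0.139,0],0,0],[[0.092,0.139,0],0,0],[[0,0,0],0,0]]'
python3 - <<'E'
from h import *
st()
p,d=env.get_image("side"); cv2.imwrite(f"pics/side6.png",p[:,:,::-1])
p2,d=env.get_image("top"); cv2.imwrite(f"pics/top6.png",p2[:,:,::-1])
cv2.imwrite("pics/j6.png",np.hstack([cv2.resize(p[190:290,240:340,::-1],None,fx=4,fy=4),cv2.resize(p2[180:280,330:430,::-1],None,fx=4,fy=4)]))
E
```

```text
time_s: 7.05
position: [0.5083, 0.077, 0.0251]
tool_rot: [[0.857, -0.003, 0.515], [-0.515, -0.0, 0.857], [-0.002, -1.0, -0.002]]
ft_force: [-3.8, -2.5, 0.1]
grip_width: 0.0001
t 7.05 pos [0.5083 0.077  0.0251] fix mm [ 22.  -38.7] jaw ang-fix 0.17 F [-3.8 -2.5  0.1] F fix [-1.9 -4.1] w 0.0001
```

View pics/j6.png

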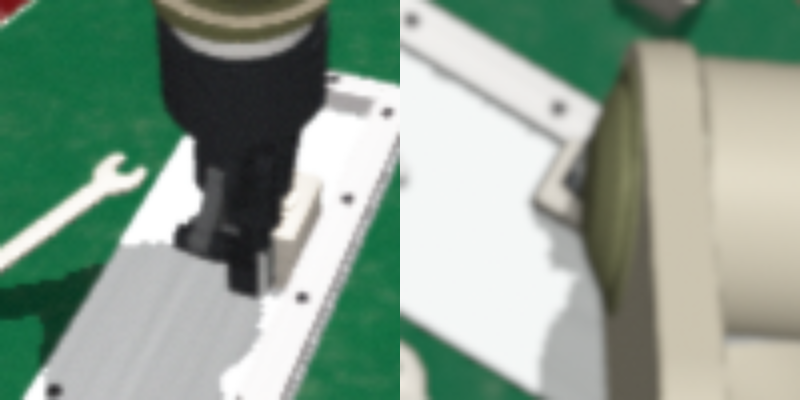

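The block's front corner at (540,205) still meets the rail with no gap, and the force has a component toward the rail. I'll keep going.

```bash
python3 -m pendant '[[[0.092,0.139,0],0,0],[[0.092,0.139,0],0,0],[[0.092,0.139,0],0,0],[[0.092,0.139,0],0,0],[[0.092,0.139,0],0,0],[[0.092,0.139,0],0,0],[[0.092,0.139,0],0,0],[[0.092,0.139,0],0,0],[[0.092,0.139,0],0,0],[[0.092,0.139,0],0,0],[[0,0,0],0,0]]'
python3 - <<'E'
from h import *
st()
p,d=env.get_image("side"); cv2.imwrite(f"pics/side7.png",p[:,:,::-1])
p2,d=env.get_image("top"); cv2.imwrite(f"pics/top7.png",p2[:,:,::-1])
cv2.imwrite("pics/j7.png",np.hstack([cv2.resize(p[180:280,260:360,::-1],None,fx=4,fy=4),cv2.resize(p2[160:260,290:390,::-1],None,fx=4,fy=4)]))
E
```

```text
time_s: 8.07
position: [0.5365, 0.1185, 0.0251]
tool_rot: [[0.857, -0.001, 0.516], [-0.516, -0.0, 0.857], [-0.001, -1.0, -0.001]]
ft_force: [-3.5, -1.4, -0.5]
grip_width: -0.0002
t 8.07 pos [0.5365 0.1185 0.0251] fix mm [24.7 11.4] jaw ang-fix 0.15 F [-3.5 -1.4 -0.5] F fix [-2.3 -3. ] w -0.0002
```

View pics/j7.png

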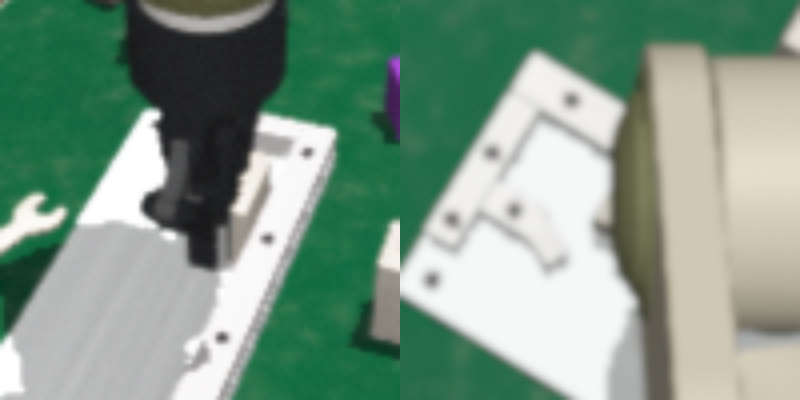

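```bash
python3 -m pendant '[[[0.09,0.14,0],0,0],[[0.09,0.14,0],0,0],[[0.09,0.14,0],0,0],[[0.09,0.14,0],0,0],[[0.09,0.14,0],0,0],[[0.09,0.14,0],0,0],[[0.07,0.11,0],0,0],[[0,0,0],0,0]]'
python3 - <<'E'
from h import *
st();goto(25,55,.025)
p,d=env.get_image("side"); cv2.imwrite(f"pics/side8.png",p[:,:,::-1])
p2,d=env.get_image("top"); cv2.imwrite(f"pics/top8.png",p2[:,:,::-1])
cv2.imwrite("pics/j8.png",np.hstack([cv2.resize(p[180:280,260:360,::-1],None,fx=4,fy=4),cv2.resize(p2[150:250,280:380,::-1],None,fx=4,fy=4)]))
E
```

```text
time_s: 8.83
position: [0.555, 0.1468, 0.0252]
tool_rot: [[0.857, -0.001, 0.516], [-0.516, -0.0, 0.857], [-0.001, -1.0, -0.0]]
ft_force: [-3.0, -1.5, 0.0]
grip_width: -0.0
t 8.83 pos [0.555  0.1468 0.0252] fix mm [25.8 45.2] jaw ang-fix 0.13 F [-3.  -1.5  0. ] F fix [-1.8 -2.8] w -0.0
to go units [ 0.147  0.292 -0.006]
```

View pics/j8.png

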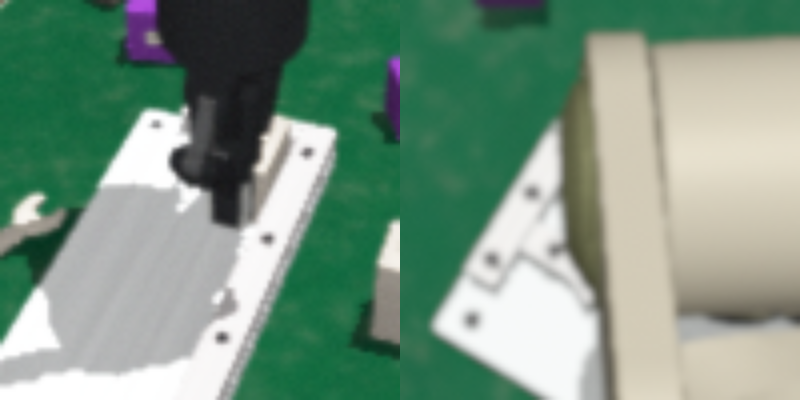

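The block is upright and entering the pocket mouth against the rail. About 10 mm remains, so I'll use smaller steps.

```bash
python3 -m pendant '[[[0.035,0.055,0],0,0],[[0.035,0.055,0],0,0],[[0.035,0.055,0],0,0],[[0.035,0.055,0],0,0],[[0,0,0],0,0]]'
python3 -c "
from h import *
st()"
python3 -m pendant '[[[0.03,0.04,0],0,0],[[0.02,0.03,0],0,0],[[0,0,0],0,0]]'
python3 -c "
from h import *
st()"
```

```text
time_s: 9.35
position: [0.5595, 0.1533, 0.0252]
tool_rot: [[0.856, 0.0, 0.516], [-0.516, 0.0, 0.856], [0.0, -1.0, 0.0]]
ft_force: [-3.5, 0.1, 0.3]
grip_width: -0.0003
t 9.35 pos [0.5595 0.1533 0.0252] fix mm [26.3 53.1] jaw ang-fix 0.13 F [-3.5  0.1  0.3] F fix [-3.1 -1.7] w -0.0003
time_s: 9.6
position: [0.5606, 0.1552, 0.0252]
tool_rot: [[0.856, -0.0, 0.516], [-0.516, -0.0, 0.856], [-0.0, -1.0, -0.0]]
ft_force: [-4.2, -2.2, 0.8]
grip_width: -0.0001
t 9.6 pos [0.5606 0.1552 0.0252] fix mm [26.3 55.3] jaw ang-fix 0.12 F [-4.2 -2.2  0.8] F fix [-2.4 -4.1] w -0.0001
```

```bash
python3 -m pendant '[[[0.02,0.03,0],0,0],[[0.02,0.03,0],0,0],[[0,0,0],0,0]]'
python3 -c "
from h import *
st()"
python3 -m pendant '[[[0.02,0.03,0],0,0],[[0,0,0],0,0]]'
python3 -c "
from h import *
st()"
```

```text
time_s: 9.85
position: [0.5611, 0.156, 0.0252]
tool_rot: [[0.857, -0.002, 0.516], [-0.516, -0.002, 0.857], [-0.001, -1.0, -0.003]]
ft_force: [-7.2, -7.5, 4.7]
grip_width: 0.0001
t 9.85 pos [0.5611 0.156  0.0252] fix mm [26.3 56.2] jaw ang-fix 0.13 F [-7.2 -7.5  4.7] F fix [ -2.2 -10.1] w 0.0001
time_s: 10.02
position: [0.5611, 0.1561, 0.0253]
tool_rot: [[0.857, -0.004, 0.516], [-0.516, -0.003, 0.857], [-0.002, -1.0, -0.005]]
ft_force: [-11.3, -13.2, 7.4]
grip_width: -0.0002
t 10.02 pos [0.5611 0.1561 0.0253] fix mm [26.2 56.3] jaw ang-fix 0.13 F [-11.3 -13.2   7.4] F fix [ -2.9 -17.2] w -0.0002
```

The motion stalled at y = 56.3 with 17 N on the stop. I'll back straight off, rise clear and look.

```bash
python3 -m pendant '[[[-0.05,-0.08,0],0,0],[[-0.1,-0.16,0],0,0],[[-0.17,-0.28,0],0,0],[[-0.17,-0.28,0],0,0],[[-0.17,-0.28,0],0,0],[[-0.1,-0.2,0.4],0,0],[[0,0,0.8],0,0],[[0,-0.2,0.8],0,0],[[-0.5,-0.5,0.8],0,0],[[-0.7,-0.7,0.8],0,0],[[-0.7,-0.7,0.5],0,0],[[-0.7,-0.7,0],0,0]]'
python3 -m pendant '[[[-0.7,-0.7,0],0,0],[[-0.7,-0.7,0],0,0],[[-0.7,-0.7,0],0,0],[[0,0,0],0,0],[[0,0,0],0,0]]'
python3 - <<'E'
from h import *
st()
p,d=env.get_image("side"); cv2.imwrite(f"pics/side9.png",p[:,:,::-1]);
p2,d2=env.get_image("top"); cv2.imwrite(f"pics/top9.png",p2[:,:,::-1])
cv2.imwrite("pics/j9.png",np.hstack([cv2.resize(p[180:280,260:360,::-1],None,fx=4,fy=4,interpolation=cv2.INTER_CUBIC),cv2.resize(p2[160:260,280:380,::-1],None,fx=4,fy=4,interpolation=cv2.INTER_CUBIC)]))
for n,q,dd in(("side",p,d),("top",p2,d2)):
    W=world(n,dd); f=(W[...,:2]-TF)@RF*1e3
    b=(W[...,2]>.045)&(W[...,2]<.062)&(abs(f[...,0]-24)<35)&(abs(f[...,1]-95)<40)
    print(n,b.sum(),cv2.minAreaRect(f[b].astype(np.float32)),np.median(W[b][:,2]))
E
```

```text
time_s: 11.02
position: [0.4619, 0.0342, 0.1519]
tool_rot: [[0.857, 0.007, 0.516], [-0.516, -0.001, 0.857], [0.006, -1.0, 0.002]]
ft_force: [1.2, -1.1, -0.2]
grip_width: 0.0002
time_s: 11.43
position: [0.3983, -0.0285, 0.1492]
tool_rot: [[0.855, 0.002, 0.519], [-0.519, -0.0, 0.855], [0.002, -1.0, 0.0]]
ft_force: [0.4, 0.1, 0.6]
grip_width: -0.0
t 11.43 pos [ 0.3983 -0.0285  0.1492] fix mm [ -17.4 -185.9] jaw ang-fix -0.05 F [0.4 0.1 0.6] F fix [0.3 0.3] w -0.0
side 243 ((23.66349220275879, 91.9156265258789), (50.639339447021484, 32.41970443725586), 89.68196105957031) 0.05207737164124077
top 554 ((22.7943172454834, 95.95475769042969), (49.87474060058594, 32.35004425048828), 89.57792663574219) 0.05269194373813841
```

View pics/j9.png

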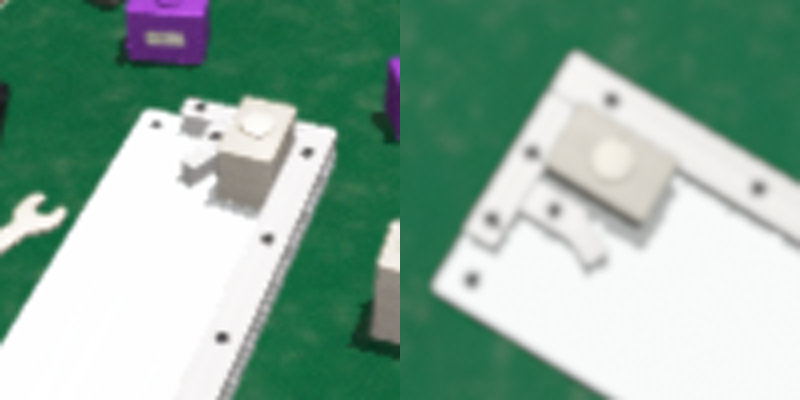

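View pics/top9.png

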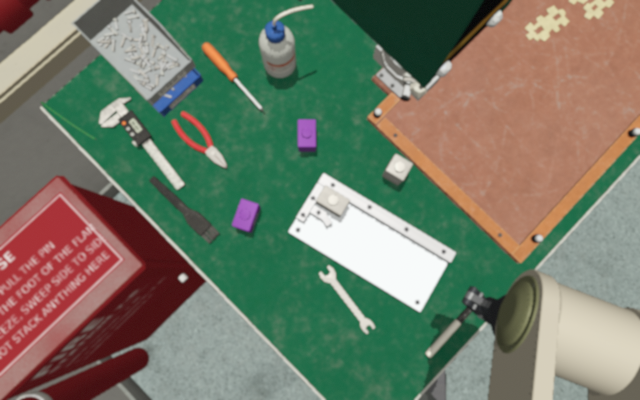

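```bash
python3 - <<'E'
from h import *
p2,d2=env.get_image("top"); W=world("top",d2); f=(W[...,:2]-TF)@RF*1e3; z=W[...,2]*1e3
def edge(pts,ax):  return np.percentile(pts[:,ax],[1,50,99]).round(1)
rail=(z>23)&(z<34)&(f[...,0]>30)&(f[...,0]<65)
for a,b in((-125,-80),(-80,-40),(-40,0),(0,40),(40,65)):
    k=rail&(f[...,1]>a)&(f[...,1]<b);print("rail x range at y",a,b,edge(f[k],0),k.sum())
k=(z>23)&(z<34)&(f[...,1]>110)&(f[...,1]<140)&(f[...,0]<5)&(f[...,0]>-20);print("stop y",edge(f[k],1))
b=(z>46)&(z<62)&(abs(f[...,0]-24)<35)&(abs(f[...,1]-95)<40)
print("block x",edge(f[b],0),"y",edge(f[b],1))
for a,c in((72,85),(85,100),(100,118)):
    k=b&(f[...,1]>a)&(f[...,1]<c);print("block x at y",a,edge(f[k],0))
E
```

```text
rail x range at y -125 -80 [38.9 48.4 58.6] 299
rail x range at y -80 -40 [38.8 48.6 58.4] 268
rail x range at y -40 0 [38.8 48.4 58.4] 266
rail x range at y 0 40 [38.8 48.2 58.9] 266
rail x range at y 40 65 [39.  48.4 58.6] 167
stop y [110.4 124.9 135.7]
block x [ 6.9 22.4 38.3] y [ 71.5  95.8 120.3]
block x at y 72 [ 7.1 22.4 38.4]
block x at y 85 [ 7.  22.3 38.1]
block x at y 100 [ 6.9 22.6 38.3]
```

Measured in the same top view, the rail's inner edge is at 38.8 and the block's outer edge at 38.3–38.4 along its whole length. Its front end is at 120.3 against a stop at about 120.5, so it is home. The tall punch (398,168) and the spanner look unmoved, and the hand is clear.

```bash
python3 -c "
from rig import env
print(env.close_job())"
```

```text
the job is handed in; nothing more can be done
None
```

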